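# Drive a chest's lock pin, then hold its sprung lid just below balance

## Robot

A 7-joint arm with a two-finger parallel gripper is mounted at the origin on a cart in front of the work surface, level with it; the furniture and walls round the work are solid. World frame = base frame: x ahead of the robot, y to its left, z up, the work surface at z = 0. Lengths are in m, angles in rad, forces in N, time in s.
With the tool pointing down it reaches from about 0.425 to 0.925 m from the base axis. Payload 6.8 kg.
Tool frame: the origin (TCP) lies midway between the tips of the shut fingers; the grasp point (between the pads) lies 19 mm behind it (grip_point_offset is the distance from the TCP to the grasp point, in m); y points along the fingers, x is the direction in which the jaws open and shut, and the axes are right-handed (so a half turn about y gives the same grasp; the last joint's range is limited). The gripper opens to 85 mm and grips with 20 to 120 N. Pads are 22 mm wide; open, the fingers measure 114 mm over their backs; the gripper's body (76 mm by 85 mm) begins 54 mm behind the grasp point. The pads swing forward as they close: fully open they stand 13 mm farther back than shut.
Start: joints at [1.041, 0.477, 0.022, 1.555, -0.011, 1.109, -0.083], TCP at [0.276, -0.616, 0.202] pointing down, gripper open.
Joint ranges: [-2.96, 2.96], [-0.34, 2.1], [-1.41, 1.46], [0.24, 2.44], [-1.37, 4.51], [0.17, 1.92], [-2.96, 2.96]. Speed limits (rad/s): [2.39, 2.39, 3.14, 3.14, 3.14, 3.14, 3.14].

## Interface

Orientations are given as a unit quaternion [w, x, y, z].
In Python, from station import get_obs, read_camera, hand_in, grip_point_offset gives the robot as it stands.
- The arm moves only by the tool play_rows, never from a script. Its argument "increments" is a list of rows, each a list of 2 entries, a list of its own where there are three numbers: the shift along the tool's x, y, z in m, then the turn, a rotation vector about the tool's x, y, z in degrees. In form: [[[tx, ty, tz], [ax, ay, az]], ...]. A call has 1 to 20 rows; each row shifts and turns the commanded pose from where the row before left it, along the tool's axes as they then stand; what a row does not reach is not made up. A row lasts 1/12 s, in which the tool goes at most 41.7 mm and 7.16 degrees, less where a joint would pass 70% of its speed; a pose out of reach is approached as far as the arm can. A call with a gripper value outside its range is refused whole. "gripper" is the finger opening in m, from 0 to 0.0854, set as the call begins (left out, the last holds). The fingers move at their own pace and stop on an object; "grip_force" is the grip in N (left out, the last holds). Time passes only in rows, so rows that do not move let the fingers close. It gives the time, the measured TCP pose, the force and the opening at its end, in the units of the state.
- get_obs(): the state, without advancing time (a new reading comes with each control period).
- read_camera(name): name is "scene" or "top"; returns a dict with "color" (480x640x3 uint8, red, green, blue), "range_z" (480x640 float32, m along the optical axis (not along the pixel's ray), 0 where there is no reading), "intrinsics" (3x3 intrinsics, pixels), "R" (3x3) and "t" (3): a world point X has camera coordinates R X + t. Camera axes: x right, y down, z forward; pixel columns grow to the right and rows downward; lengths in m; the calibration is good to about 2 mm. A picture is of the moment at which its call begins.
- hand_in(): hands the job in, once; it reports no verdict.
The state is a dict: "t": time; "q": joint angles; "joint_vel": joint speeds; "joint_torque": joint torques, N m; "eef_pos": TCP position; "tool_rot": TCP orientation; "contact_force": force on the tool from outside, world axes, zero at the start; "torque": the same for the moment, N m; "gripper_width": opening from 0.0 (shut) to 1.0 (fully open).
Only numpy, scipy, OpenCV 4.12 (cv2) and the standard library are available. Lean on these libraries where they do the work, as an engineer would, in place of code of your own. Each camera call takes 0.05 s, during which the arm holds its last target. There are 200 camera calls.

## Task

Take the small hammer out of its wooden rest and drive the sprung lock pin beside the grey chest fully down with it (with the hammer, not the fingers), then lay the hammer back down on the bench or in its rest. Now raise the chest's lid by its front handle until it is just past its balance point, 60 degrees open, where the springs would carry it on, without letting it fly open to its stop; then ease it back and finish while still holding it still at about 50 degrees, just below balance, so that it would drop shut if it were let go. Leave the other things on the bench where they are.

Things in the scene. Friction and masses are not known exactly. Their poses are not given: they have to be found in the camera images.
- chest: grey steel chest fixed to the bench: open box 160 mm deep (x) x 220 wide (y) x 90 high with a lid on it. Origin: centre of its underside. Its front, with the lid's bar handle, faces its own -x (towards the robot, yaw within about 9 degrees). Its +y is the left side, where the lock pin stands beside the middle of the wall, 136 mm from the centre line. Lid top (closed) is 97 mm above the bench.
- lid_hinge (a point): middle of the lid's hinge axis at the rear top edge of the chest, 94 mm above the bench; the axis runs along the chest's y. Its frame is fixed to the lid.
- lid_handle (a point): centre of the lid's handle: a round steel bar 10 mm thick, 100 mm long, parallel to the hinge, in front of the lid, 204 mm from the hinge axis in the lid's plane; 35 mm of free space between the bar and the lid's front edge. 94 mm above the bench when closed. Pinched from above, across the bar, it can turn between the finger pads as the lid swings.
- lid (a joint): lid angle, rad: 0 closed, grows as the front is raised, stop at 1.45. Until the pin is driven the lid is locked (play about 0.05, up to 0.2 under a hard pull). Sprung: balance is at 1.05 (60 degrees); below it the lid falls shut, above it the springs carry it on to the stop, in both cases with at most about 1.5 N at the handle. It does not stay where it is let go.
- pin (a joint): lock pin depth, m: 0 up, 0.014 driven fully down (hard stop). Moves straight down against about 9 to 15 N and stays down by friction; once at 0.012 the lid is free.
- pin_top (a point): centre of the flat round steel pin head, 25 mm across, 129 mm above the bench when up, 115 mm driven; it stands above the chest. A magnifier lamp's disc and arm hang over the back of the bench (beyond x = 0.62, y = -0.22 to 0.2): keep the gripper on the robot's side of the pin, and draw back to x about 0.45 before swinging across.
- hammer: small loose chasing hammer, 0.19 kg, 225 mm long, wooden handle. Origin in the middle of its length. Its own y runs along the handle, head at the -y end; its own +x points down in the rest (the head is 60 mm long along x, two striking faces at x = +30 and -30 mm, about 24 mm across). It stands on one face, the handle level, 30 mm above the bench, lying in the rest's slot.
- hammer_grip (a point): point on the axis of the hammer's handle, 45 mm behind the middle of the head, free on both sides for gripping from above; the handle is modelled 21 mm wide across (8 to 21 mm as seen) and 16 mm high there.
- hammer_face (a point): middle of the hammer's lower striking face (as it stands in the rest), 30 mm below the handle's axis.
- rest: fixed wooden rest 60 x 30 x 39 mm with a 28 mm wide slot, floor of the slot 22 mm above the bench, open above; the handle lies in it 150 mm behind the head's middle. Origin: centre of its underside; the slot runs along its y.
- clamp: bystander, to be left alone: loose wooden ring clamp, 32 x 122 x 23 mm, right of the chest; origin under its centre
- charcoal: bystander, to be left alone: loose black charcoal block, 40 x 52 x 24 mm, between the hammer and the chest; origin under its centre
- pliers: bystander, to be left alone: loose pliers, blue handles, 53 x 150 x 10 mm, at the back; origin under its centre
- pot: bystander, to be left alone: loose cream pot, 33 x 33 x 34 mm, right of the chest; origin under its centre
- punch: bystander, to be left alone: loose doming punch, steel, 18 x 67 x 18 mm, at the back; origin under its centre
- spool: bystander, to be left alone: loose solder spool, 43 x 43 x 26 mm, at the back left; origin under its centre

How it is judged:
On the way, in this order (a step that is already met when the one before it is completed fails the run):
1. the hammer is lifted out of its rest (height (world z) of hammer_grip above 0.08 m and contact force between the fingers and hammer above 1 N), for 0.1 s.
2. the hammer drives the pin fully down (value of joint pin above 0.012 m and contact force between hammer and pin above 1 N).
3. the hammer is laid down and let go (height (world z) of hammer_grip below 0.06 m and linear speed of hammer below 0.03 m/s and contact force between the fingers and hammer below 0.1 N), for 0.2 s.
4. the lid is raised past its balance point (value of joint lid above 1.07 rad), for 0.05 s.
At the end, for the whole second after the job is handed in: the fingers hold the lid still between 0.77 and 1.00 rad (44 to 57 degrees) open, below its balance point; the pin is still down (12 mm or more); the hammer lies at rest on the bench or in its rest, touched by neither fingers nor lid (all of step 3 and value of joint lid between 0.77 and 1 rad and velocity of joint lid between -0.05 and 0.05 rad/s and contact force between the fingers and lid above 0.08 N and contact force between hammer and lid below 0.1 N and value of joint pin above 0.012 m); the arm keeps its last pose, push and grip.
It fails at once if the fingers press the pin (contact force between the fingers and pin above 2 N).
It fails at once if the lid flies open towards its stop (past 1.35 rad) (value of joint lid above 1.35 rad).
It fails at once if a bystander is shifted by more than 30 mm (distance of any of clamp, charcoal, pliers, pot, punch, spool from where it was at the start of the episode above 0.03 m).
It also fails if it takes over 61 s, if anything falls off the work surface, if the arm or the gripper's body presses on something with over 40 N, if the wrist force passes 120 N, or if a joint passes its speed limit or range.

## Working session

There is one attempt and no reset: what is moved stays moved. The work goes in short steps, Python scripts to look and compute and a tool call to move; the robot and the scene stay as the last step left them, time stands still between calls to the robot, and variables do not carry over. Pictures are saved under pics/ and viewed, about 8 in all and at most 12, crops included, and the job is handed in when it is done.

Besides the shell and the picture viewer there is one more tool, called after ">>>" by a JSON object that holds its "name" and its "arguments", one argument or row to a line. play_rows: Moves the arm, as the interface text tells. Its arguments: {"type":"object","properties":{"increments":{"type":"array","items":{"type":"array"}},"gripper":{"type":"number"},"grip_force":{"type":"number"}},"required":["increments"]}

```bash
mkdir -p pics; ls
cat > h.py <<'E'
import numpy as np, cv2
from station import get_obs, read_camera, hand_in, grip_point_offset
def grab(n,save=None):
    c=read_camera(n)
    if save: cv2.imwrite('pics/'+save,c['color'][:,:,::-1])
    return c
def cloud(c):
    z=c['range_z'];K=c['intrinsics'];v,u=np.mgrid[:480,:640]
    P=np.stack([(u-K[0,2])/K[0,0]*z,(v-K[1,2])/K[1,1]*z,z],-1)
    W=(P-c['t'])@c['R']; W[z==0]=np.nan
    return W
E
python3 - <<'E'
from h import *
for n in('scene','top'):
    c=grab(n,n+'0.png'); W=cloud(c); np.savez(n+'0.npz',W=W,color=c['color'],K=c['intrinsics'],R=c['R'],t=c['t'])
    print(n,-c['R'].T@c['t'],c['R'][2])
print(get_obs(),grip_point_offset)
E
```

```text
pics
scene [-0.06564694  0.62769975  1.1713512 ] [ 0.43377486 -0.53933903 -0.72177059]
top [ 0.43980824 -0.15571544  1.33988269] [ 0.1124361   0.00590315 -0.99364142]
{'t': 0.1, 'q': array([ 1.04090123,  0.47771649,  0.02235752,  1.55637302, -0.01147144,
        1.10928914, -0.08309987]), 'joint_vel': array([-9.42400078e-04, -1.28760596e-03,  1.81635149e-05, -2.75100356e-03,
       -1.38590986e-03, -2.56258517e-03, -1.50343923e-04]), 'joint_torque': array([ 4.51936372e-03, -5.97758567e+01,  1.61392573e+00, -2.81954241e+01,
        1.29015886e-02,  5.02481824e-03, -1.47366740e-05]), 'eef_pos': array([ 0.27607205, -0.61531635,  0.20151527]), 'tool_rot': array([ 0.59386578, -0.59332236,  0.38476625, -0.3837277 ]), 'contact_force': array([-0.55323949,  0.31516905,  0.50794934]), 'torque': array([-0.01918812, -0.02306706,  0.00928611]), 'gripper_width': 1.0017487067457889} 0.0187
```

View pics/top0.png

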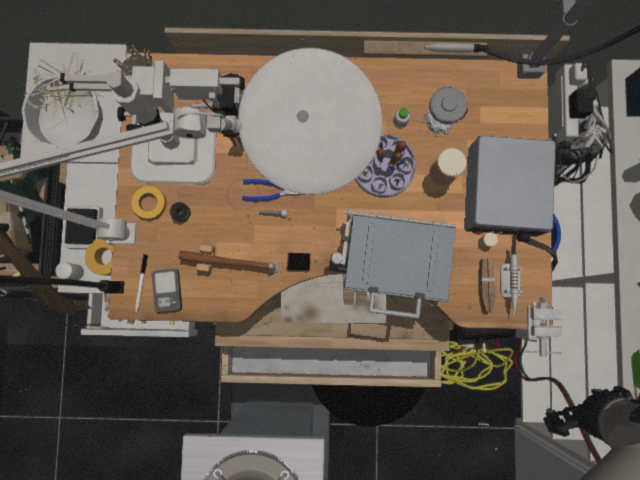

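View pics/scene0.png

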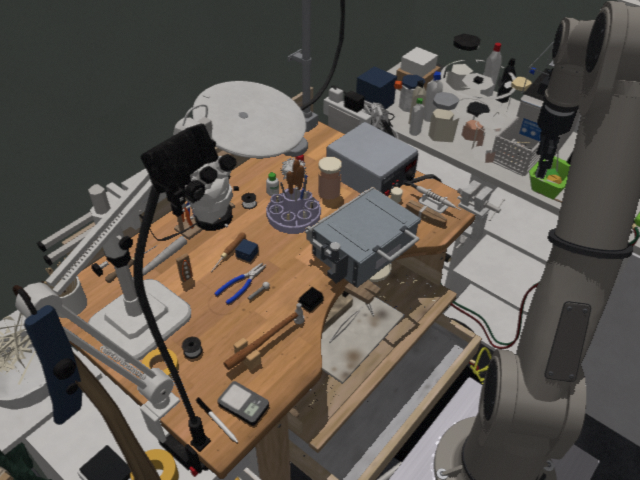

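The top view shows the hammer head at (271,267) with its handle running to (182,257), the rest at (205,260), the pin at (338,260), the lid from (348,217) to (445,298), its handle bar at (395,312), and the charcoal at (298,262). Next I measure these from the clouds.

Run:
```python
from h import *
for n in('top','scene'):
    d=np.load(n+'0.npz');W=d['W'];col=d['color'];hsv=cv2.cvtColor(col,cv2.COLOR_RGB2HSV)
    print(n)
    X,Y,Z=W[...,0],W[...,1],W[...,2]
    if n=='top':
        for p in[(271,267),(230,262),(190,257),(205,248),(205,268),(298,262),(338,260),(337,256),(395,312),(370,300),(420,305),(400,255),(350,219),(452,230),(443,296),(345,288),(240,300)]: print(p,W[p[1],p[0]].round(4))
    # lid top
    m=(Z>.085)&(Z<.105)&(X>.35)&(X<.75)&(Y<.05)&(Y>-.45)
    k,lab,st,_=cv2.connectedComponentsWithStats(m.astype(np.uint8)); i=1+np.argmax(st[1:,4]); q=W[lab==i]
    r=cv2.minAreaRect((q[:,:2]*1000).astype(np.float32)); print('lid',r,np.median(q[:,2]),cv2.boxPoints(r).round())
    # pin
    m=(Z>.12)&(Z<.14)&(X>.35)&(X<.62)&(Y<.1)&(Y>-.2); q=W[m]; print('pin',len(q),q.mean(0),q.min(0),q.max(0))
    # hammer above-bench
    m=(Z>.02)&(Z<.08)&(X>.35)&(X<.56)&(Y<.45)&(Y>.05)
    k,lab,st,_=cv2.connectedComponentsWithStats(m.astype(np.uint8))
    for i in range(1,k):
        if st[i,4]>25:
            q=W[lab==i];print(st[i],cv2.minAreaRect((q[:,:2]*1000).astype(np.float32)),q.min(0).round(3),q.max(0).round(3))
            b=np.array(sorted(q[:,1]))
    if n=='top':
        for y in np.arange(.08,.36,.015):
            s=m&(abs(Y-y)<.0075); q=W[s]
            if len(q): print(round(y,3),'x',q[:,0].min().round(4),q[:,0].max().round(4),'z',np.percentile(q[:,2],[10,50,90]).round(4))
```

```text
top
(271, 267) [ 0.5294 -0.0321  0.0552]
(230, 262) [0.5396 0.0623 0.0401]
(190, 257) [0.5486 0.1525 0.0432]
(205, 248) [0.5703 0.1207 0.0383]
(205, 268) [0.5248 0.1183 0.0395]
(298, 262) [ 0.5443 -0.0905  0.0251]
(338, 260) [ 0.5425 -0.1797  0.1262]
(337, 256) [ 0.5504 -0.1773  0.1314]
(395, 312) [ 0.4363 -0.3038  0.1009]
(370, 300) [ 0.4606 -0.2505  0.0968]
(420, 305) [ 0.4525 -0.3581  0.094 ]
(400, 255) [ 0.5585 -0.3135  0.1005]
(350, 219) [ 0.65   -0.2083  0.0019]
(452, 230) [ 0.6157 -0.426   0.0983]
(443, 296) [ 0.4728 -0.4072  0.0944]
(345, 288) [ 0.4851 -0.1966  0.0937]
(240, 300) [ 0.4552  0.0424 -0.0005]
lid ((537.848876953125, -293.6298828125), (262.26629638671875, 214.89173889160156), 83.09822082519531) 0.09633805337921955 [[ 415. -411.]
 [ 629. -437.]
 [ 660. -176.]
 [ 447. -151.]]
pin 105 [ 0.54647734 -0.17649566  0.12840821] [ 0.53566926 -0.18799558  0.12151846] [ 0.55748026 -0.16478675  0.13404588]
[178 252  59  20 582] ((538.352294921875, 115.86813354492188), (131.93324279785156, 40.588653564453125), 88.07261657714844) [0.518 0.05  0.02 ] [0.56  0.182 0.048]
[106 280 
[... 1022 characters left out ...]
3672) 0.09645032550252203 [[ 414. -417.]
 [ 633. -442.]
 [ 663. -175.]
 [ 444. -150.]]
pin 73 [ 0.54594366 -0.17607421  0.127493  ] [ 0.53484327 -0.18864391  0.12049619] [ 0.55831773 -0.16369423  0.13383096]
[224 330  51  40 636] ((537.8892822265625, 115.88075256347656), (131.59107971191406, 42.040889739990234), 87.63546752929688) [0.517 0.05  0.02 ] [0.559 0.181 0.046]
[189 424  17  21 206] ((473.1582336425781, 330.9525451660156), (25.823375701904297, 14.534969329833984), 57.3089485168457) [0.465 0.316 0.021] [0.486 0.34  0.079]
[146 470  15  10 100] ((464.52325439453125, 441.6451721191406), (23.89044189453125, 10.323636054992676), 22.779191970825195) [0.454 0.435 0.052] [0.476 0.45  0.08 ]
```

Run:
```python
import cv2
a=cv2.imread('pics/top0.png')[195:335,165:475]; cv2.imwrite('pics/crop0.png',cv2.resize(a,None,fx=2.58,fy=2.58,interpolation=2))
```

```text
(no output)
```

View pics/crop0.png

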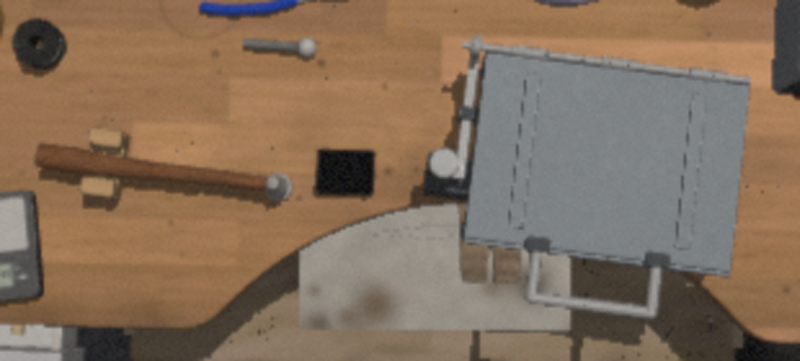

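```bash
cat >> h.py <<'E'
from scipy.spatial.transform import Rotation as Ro
def rot(o): q=o['tool_rot']; return Ro.from_quat([q[1],q[2],q[3],q[0]])
def to(p,jaw,o=None):
    """p=TCP goal, jaw=yaw deg of tool x; tool pointing straight down -> shift & turn in tool axes"""
    o=o or get_obs(); R=rot(o)
    a=np.radians(jaw);x=np.array([np.cos(a),np.sin(a),0]);y=np.array([0,0,-1.]);
    best=None
    for s in(1,-1):
        G=Ro.from_matrix(np.stack([s*x,y,np.cross(s*x,y)],1)); rv=(R.inv()*G).as_rotvec(degrees=True)
        if best is None or np.linalg.norm(rv)<np.linalg.norm(best): best=rv
    d=np.array(p)-o['eef_pos']
    print('t',round(o['t'],2),'pos',o['eef_pos'].round(4),'world d',d.round(4),'tool d',R.inv().apply(d).round(4),'turn',best.round(2),'F',o['contact_force'].round(1),'w',round(o['gripper_width']*85.4,1),'q7',o['q'].round(2))
    return R
E
python3 - <<'E'
from h import *
d=np.load('top0.npz');W=d['W'];X,Y,Z=W[...,0],W[...,1],W[...,2]
def ray(u,v,h):
    K,R,t=d['K'],d['R'],d['t'];C=-R.T@t;r=R.T@np.linalg.inv(K)@[u,v,1];return C+r*(h-C[2])/r[2]
# crop px -> full: u=165+(c+.5)/2.58-.5
f=lambda a,b,h:ray(165+(a+.5)/2.58-.5,195+(b+.5)/2.58-.5,h).round(4)
print('bar ends',f(533,297,.099),f(655,312,.099),'pin',f(446,163,.129),'head',f(278,187,.06),'handle tail',f(40,156,.04),'at head',f(262,183,.037))
print('lid TL..',f(487,52,.097),f(748,80,.097),f(728,274,.097),f(466,241,.097))
m=(Z>.05)&(Z<.075)&(X>.5)&(X<.56)&(Y>-.06)&(Y<0);print('head',m.sum(),W[m].mean(0),W[m].min(0),W[m].max(0))
hsv=cv2.cvtColor(d['color'],cv2.COLOR_RGB2HSV)
pts=[]
for y in np.arange(-.015,.19,.01):
    m=(Z>.03)&(Z<.05)&(abs(Y-y)<.005)&(X>.525)&(X<.565)
    if not .10<y<.14 and m.sum()>2: pts.append((y,(X[m].min()+X[m].max())/2,np.median(Z[m]),np.ptp(X[m])))
pts=np.array(pts);print(pts.round(4)); print(np.polyfit(pts[:,0],pts[:,1],1))
m=(Z>.3)&(X>.3);q=W[m];print('lamp',[ (a,np.nanpercentile(q[:,i],[1,50,99]).round(3)) for i,a in enumerate('xyz')])
R=to([.534,.012,.2],0);print(R.as_matrix().round(2))
E
```

```text
bar ends [ 0.4398 -0.2534  0.099 ] [ 0.4298 -0.3543  0.099 ] pin [ 0.5467 -0.1786  0.129 ] head [ 0.5287 -0.0358  0.06  ] handle tail [0.5525 0.1757 0.04  ] at head [ 0.5335 -0.0195  0.037 ]
lid TL.. [ 0.6443 -0.2119  0.097 ] [ 0.6255 -0.4319  0.097 ] [ 0.4625 -0.415   0.097 ] [ 0.4848 -0.1972  0.097 ]
head 21 [ 0.53189861 -0.03090546  0.05824462] [ 0.52717354 -0.03622273  0.05259868] [ 0.53588313 -0.02537443  0.06424521]
[[-0.015   0.5341  0.0349  0.0116]
 [-0.005   0.5359  0.034   0.0116]
 [ 0.005   0.5357  0.0345  0.0119]
 [ 0.015   0.5378  0.0352  0.0118]
 [ 0.025   0.5387  0.0354  0.0139]
 [ 0.035   0.5386  0.0351  0.0139]
 [ 0.045   0.5395  0.0346  0.0115]
 [ 0.055   0.5404  0.0365  0.0136]
 [ 0.065   0.5423  0.0365  0.0141]
 [ 0.075   0.5424  0.0352  0.0139]
 [ 0.085   0.5439  0.0375  0.0139]
 [ 0.095   0.545   0.0369  0.0163]
 [ 0.145   0.5499  0.0382  0.0227]
 [ 0.155   0.5504  0.0399  0.0208]
 [ 0.165   0.5526  0.0383  0.0208]
 [ 0.175   0.5525  0.0377  0.0204]
 [ 0.185   0.5475  0.0369  0.0062]]
[0.08793066 0.5360343 ]
lamp [('x', array([0.305, 0.739, 0.865])), ('y', array([-0.614, -0.073,  0.384])), ('z', array([0.306, 0.425, 0.526]))]
t 0.1 pos [ 0.2761 -0.6153  0.2015] world d [ 0.2579  0.6273 -0.0015] tool d [-0.4667  0.0022  0.4922] turn [-5.000e-02 -6.583e+01 -9.000e-02] F [-0.6  0.3  0.5] w 85.5 q7 [ 1.04  0.48  0.02  1.56 -0.01  1.11 -0.08]
[[ 0.41 -0.    0.91]
 [-0.91  0.    0.41]
 [-0.   -1.   -0.  ]]
```

>>> {"name": "play_rows", "arguments": {
  "increments": [
    [[-0.026,0,0.0272],[0,0,0]],
    [[-0.026,0,0.0272],[0,0,0]],
    [[-0.026,0,0.0272],[0,0,0]],
    [[-0.026,0,0.0272],[0,0,0]],
    [[-0.026,0,0.0272],[0,0,0]],
    [[-0.026,0,0.0272],[0,0,0]],
    [[-0.026,0,0.0272],[0,0,0]],
    [[-0.026,0,0.0272],[0,0,0]],
    [[-0.026,0,0.0272],[0,0,0]],
    [[-0.026,0,0.0272],[0,0,0]],
    [[-0.026,0,0.0272],[0,0,0]],
    [[-0.026,0,0.0272],[0,0,0]],
    [[-0.026,0,0.0272],[0,0,0]],
    [[-0.026,0,0.0272],[0,0,0]],
    [[-0.026,0,0.0272],[0,0,0]],
    [[-0.026,0,0.0272],[0,0,0]],
    [[-0.026,0,0.0272],[0,0,0]],
    [[-0.026,0,0.0272],[0,0,0]]
  ],
  "gripper": 0.06,
  "grip_force": 100
}}

```text
t: 1.6
eef_pos: [0.5315, 0.0132, 0.2022]
tool_rot: [-0.593, 0.594, -0.384, 0.384]
contact_force: [0.3, 0.1, 0.0]
gripper_width: 0.7
```

>>> {"name": "play_rows", "arguments": {
  "increments": [
    [[0,0,0],[0,-6,0]],
    [[0,0,0],[0,-6,0]],
    [[0,0,0],[0,-6,0]],
    [[0,0,0],[0,-6,0]],
    [[0,0,0],[0,-6,0]],
    [[0,0,0],[0,-6,0]],
    [[0,0,0],[0,-6,0]],
    [[0,0,0],[0,-6,0]],
    [[0,0,0],[0,-6,0]],
    [[0,0,0],[0,-6,0]],
    [[0,0,0],[0,0,0]]
  ]
}}

```text
t: 2.52
eef_pos: [0.5311, 0.0114, 0.202]
tool_rot: [0.706, -0.706, 0.035, -0.034]
contact_force: [-0.2, 0.2, -0.1]
gripper_width: 0.701
```

```bash
python3 -c "
from h import *
to([.537,.010,.012],-5.7)"
```

```text
t 2.52 pos [0.5311 0.0114 0.202 ] world d [ 0.0059 -0.0014 -0.19  ] tool d [ 0.0061  0.19   -0.0008] turn [ 0.    0.07 -0.05] F [-0.2  0.2 -0.1] w 59.9 q7 [ 0.29  0.29 -0.52  1.87  0.16  1.03 -0.39]
```

>>> {"name": "play_rows", "arguments": {
  "increments": [
    [[0.001,0.03,-0.0001],[0,0,0]],
    [[0.001,0.03,-0.0001],[0,0,0]],
    [[0.001,0.03,-0.0001],[0,0,0]],
    [[0.001,0.03,-0.0001],[0,0,0]],
    [[0.001,0.025,-0.0001],[0,0,0]],
    [[0.001,0.02,-0.0001],[0,0,0]],
    [[0,0.015,0],[0,0,0]],
    [[0,0.01,0],[0,0,0]],
    [[0,0,0],[0,0,0]],
    [[0,0,0],[0,0,0]]
  ]
}}

```text
t: 3.35
eef_pos: [0.5372, 0.0104, 0.0124]
tool_rot: [-0.706, 0.706, -0.037, 0.036]
contact_force: [0.8, 0.7, 0.9]
gripper_width: 0.707
```

>>> {"name": "play_rows", "arguments": {
  "increments": [
    [[0,0,0],[0,0,0]],
    [[0,0,0],[0,0,0]],
    [[0,0,0],[0,0,0]],
    [[0,0,0],[0,0,0]],
    [[0,0,0],[0,0,0]],
    [[0,0,0],[0,0,0]],
    [[0,0,0],[0,0,0]],
    [[0,0,0],[0,0,0]]
  ],
  "gripper": 0.0,
  "grip_force": 100
}}

```text
t: 4.02
eef_pos: [0.5374, 0.0103, 0.0124]
tool_rot: [-0.706, 0.706, -0.036, 0.036]
contact_force: [-0.5, 0.1, -0.4]
gripper_width: 0.002
```

```bash
python3 -c "
from h import *
to([.537,.010,.012],-5.7)
c=grab('scene','g1.png');cv2.imwrite('pics/g1c.png',cv2.resize(c['color'][220:400,180:400,::-1],None,fx=3,fy=3))"
```

```text
t 4.02 pos [0.5374 0.0103 0.0124] world d [-0.0004 -0.0003 -0.0004] tool d [-0.0003  0.0004 -0.0004] turn [ 0.   -0.14  0.  ] F [-0.5  0.1 -0.4] w 0.2 q7 [ 0.2   0.55 -0.42  2.    0.36  0.66 -0.55]
```

View pics/g1c.png

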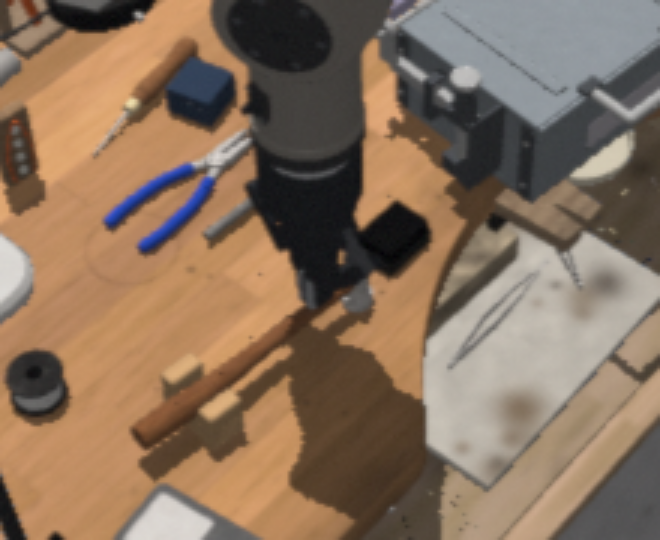

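The fingers shut to 0.2 mm, which suggests they missed the handle. I'll check where the hammer is now.

```bash
python3 -c "
from h import *
c=grab('top','t1.png');W=cloud(c);np.savez('top1.npz',W=W,color=c['color'])
X,Y,Z=W[...,0],W[...,1],W[...,2]
for y in np.arange(-.055,.19,.01):
    m=(Z>.027)&(Z<.08)&(abs(Y-y)<.005)&(X>.5)&(X<.58)
    if m.sum()>2: print(y.round(3),X[m].min().round(4),X[m].max().round(4),np.median(Z[m]).round(4),m.sum())
cv2.imwrite('pics/t1c.png',cv2.resize(c['color'][200:330,165:365,::-1],None,fx=4,fy=4))"
```

```text
-0.035 0.5238 0.5403 0.0401 35
-0.025 0.5237 0.54 0.039 23
-0.015 0.5285 0.54 0.0352 16
0.135 0.52 0.5446 0.0384 23
0.145 0.5247 0.5615 0.0395 41
0.155 0.5401 0.5611 0.0398 41
0.165 0.5423 0.563 0.0391 43
0.175 0.5423 0.5629 0.039 38
0.185 0.5465 0.5508 0.0369 3
```

View pics/t1c.png

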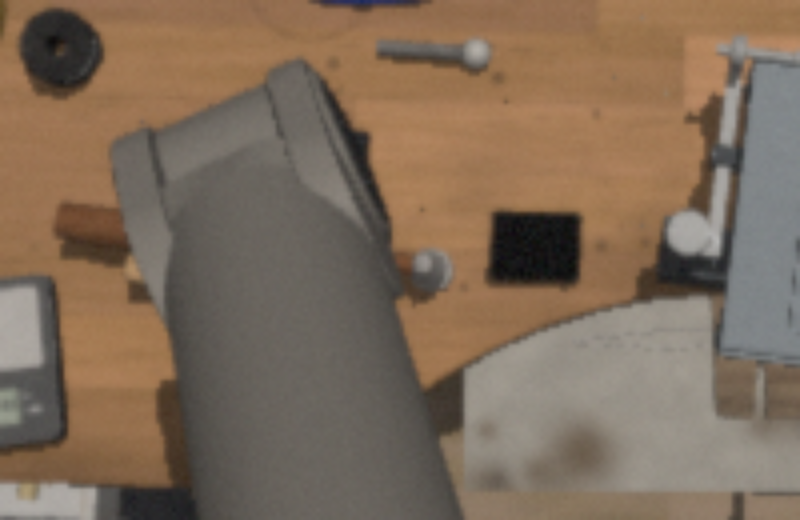

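Hammer is still in place around the fingers. A short test lift will show whether it is held (about 1.9 N expected).

>>> {"name": "play_rows", "arguments": {
  "increments": [
    [[0,-0.005,0],[0,0,0]],
    [[0,-0.01,0],[0,0,0]],
    [[0,-0.01,0],[0,0,0]],
    [[0,-0.01,0],[0,0,0]],
    [[0,-0.005,0],[0,0,0]],
    [[0,0,0],[0,0,0]],
    [[0,0,0],[0,0,0]]
  ]
}}

```text
t: 4.7
eef_pos: [0.5378, 0.0103, 0.053]
tool_rot: [-0.706, 0.706, -0.036, 0.037]
contact_force: [-0.3, 0.2, 0.3]
gripper_width: -0.002
```

```bash
python3 -c "
from h import *
to([.537,.010,.052],-5.7);print(get_obs()['torque'])
c=grab('scene');cv2.imwrite('pics/g2c.png',cv2.resize(c['color'][250:400,200:360,::-1],None,fx=4,fy=4))"
```

```text
t 4.7 pos [0.5378 0.0103 0.053 ] world d [-0.0008 -0.0003 -0.001 ] tool d [-0.0007  0.001  -0.0003] turn [-0.   -0.15  0.07] F [-0.3  0.2  0.3] w -0.2 q7 [ 0.23  0.49 -0.45  1.98  0.31  0.74 -0.52]
[-0.02286906  0.01097139  0.04525988]
```

View pics/g2c.png

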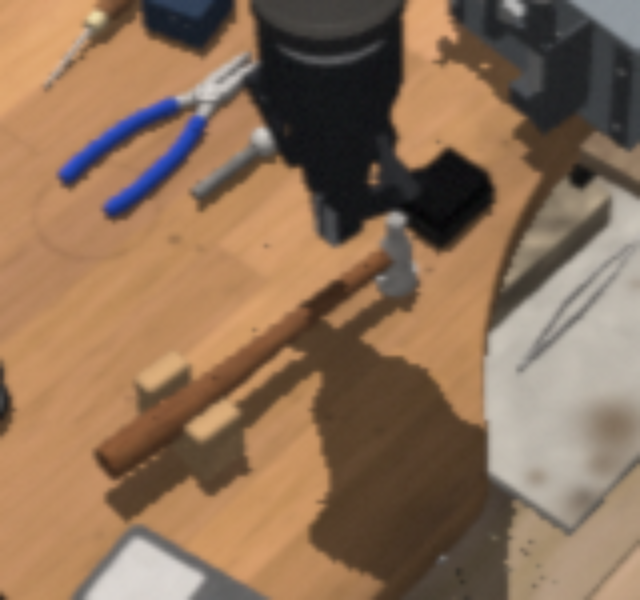

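Not held: the hammer never moved. I'll measure where the fingertips really are from the cloud.

```bash
python3 -c "
from h import *
c=grab('scene');W=cloud(c);X,Y,Z=W[...,0],W[...,1],W[...,2]
g=c['color'].max(-1)<75
for z in np.arange(.045,.16,.008):
    m=g&(abs(Z-z)<.004)&(X>.47)&(X<.62)&(Y>-.05)&(Y<.09)
    if m.sum()>2: print(z.round(3),m.sum(),'x',X[m].min().round(3),X[m].max().round(3),'y',Y[m].min().round(3),Y[m].max().round(3))
p=c['R']@[.5378,.0103,.053]+c['t'];p=c['intrinsics']@p;print(p[:2]/p[2])
for q in [(283,306),(284,300),(300,296),(310,300),(283,290)]: print(q,W[q[1],q[0]],c['color'][q[1],q[0]])
"
```

```text
0.093 12 x 0.523 0.54 y 0.005 0.022
0.101 14 x 0.524 0.537 y 0.008 0.022
0.109 16 x 0.523 0.54 y 0.014 0.024
0.117 10 x 0.523 0.542 y 0.017 0.022
0.125 21 x 0.514 0.546 y 0.009 0.024
0.133 60 x 0.504 0.574 y 0.003 0.027
0.141 52 x 0.498 0.576 y 0.003 0.026
0.149 56 x 0.491 0.582 y 0.01 0.028
0.157 56 x 0.487 0.591 y 0.012 0.03
[284.13092567 315.92212143]
(283, 306) [0.53164441 0.01870328 0.10178149] [74 76 77]
(284, 300) [0.52560334 0.02094699 0.1294453 ] [19 20 22]
(300, 296) [0.48219247 0.0177592  0.17433021] [42 42 44]
(310, 300) [ 0.53703866 -0.07834066  0.02734212] [17 14 18]
(283, 290) [0.52087165 0.02744995 0.17232822] [19 22 21]
```

```bash
python3 -c "
from h import *
c=grab('scene');W=cloud(c);d=np.load('scene0.npz')
C=-c['R'].T@c['t'];r0=np.linalg.norm(d['W']-C,axis=-1);r1=np.linalg.norm(W-C,axis=-1)
m=(r0-r1>.015);
for v in range(290,322):
    us=[u for u in range(265,305) if m[v,u]]
    if us: w=W[v,us];print(v,us[0],us[-1],len(us),w.min(0).round(3),w.max(0).round(3))
for z in(.053,.07,.08,.09,.1):
    p=c['intrinsics']@(c['R']@[.5378,.0103,z]+c['t']);print(z,(p[:2]/p[2]).round(1))
"
```

```text
290 271 299 29 [0.491 0.011 0.132] [0.563 0.031 0.188]
291 271 300 29 [0.487 0.012 0.13 ] [0.564 0.029 0.183]
292 272 304 30 [0.484 0.001 0.125] [0.563 0.03  0.183]
293 275 304 28 [ 0.479 -0.001  0.131] [0.551 0.028 0.181]
294 276 304 28 [0.479 0.    0.13 ] [0.549 0.028 0.179]
295 276 304 28 [ 0.478 -0.     0.126] [0.55  0.029 0.179]
296 276 304 29 [0.477 0.005 0.128] [0.546 0.028 0.178]
297 277 304 28 [0.476 0.009 0.121] [0.548 0.029 0.178]
298 278 304 26 [0.475 0.012 0.117] [0.543 0.029 0.175]
299 278 303 26 [0.473 0.015 0.117] [0.544 0.028 0.175]
300 278 301 24 [0.477 0.017 0.109] [0.547 0.029 0.174]
301 278 300 22 [0.475 0.017 0.108] [0.546 0.03  0.171]
302 278 299 22 [0.479 0.016 0.099] [0.549 0.028 0.166]
303 278 297 20 [0.482 0.016 0.095] [0.55  0.03  0.162]
304 278 294 17 [0.491 0.016 0.091] [0.55  0.027 0.149]
305 279 291 13 [0.502 0.013 0.096] [0.544 0.025 0.134]
306 279 290 12 [0.521 0.008 0.098] [0.541 0.023 0.112]
307 279 290 12 [0.523 0.004 0.09 ] [0.541 0.022 0.107]
308 279 289 11 [0.523 0.009 0.091] [0.54  0.023 0.099]
309 280 288 9 [0.525 0.01  0.089] [0.538 0.023 0.094]
310 281 286 6 [0.525 0.016 0.083] [0.538 0.022 0.093]
311 282 284 3 [0.531 0.017 0.082] [0.534 0.02  0.086]
0.053 [284.1 315.9]
0.07 [283.9 311.2]
0.08 [283.8 308.5]
0.09 [283.7 305.6]
0.1 [283.5 302.8]
```

The tips show at z≈0.082 while the reported TCP is 0.053, so they sit about 29 mm higher than reported. That explains the miss, since they closed just above the handle. x and y agree. I'll reopen and go that much lower.

>>> {"name": "play_rows", "arguments": {
  "increments": [
    [[0,0,0],[0,0,0]],
    [[0,0,0],[0,0,0]],
    [[0,0,0],[0,0,0]],
    [[0,0,0],[0,0,0]],
    [[0,0.01,0],[0,0,0]],
    [[0,0.012,0],[0,0,0]],
    [[0,0.012,0],[0,0,0]],
    [[0,0.012,0],[0,0,0]],
    [[0,0.01,0],[0,0,0]],
    [[0,0.006,0],[0,0,0]],
    [[0,0.004,0],[0,0,0]],
    [[0,0.001,0],[0,0,0]],
    [[0,0,0],[0,0,0]]
  ],
  "gripper": 0.06
}}

```text
t: 5.93
eef_pos: [0.5374, 0.0105, -0.0148]
tool_rot: [0.706, -0.706, 0.036, -0.036]
contact_force: [-0.3, 0.3, -0.3]
gripper_width: 0.701
```

>>> {"name": "play_rows", "arguments": {
  "increments": [
    [[0,0,0],[0,0,0]],
    [[0,0,0],[0,0,0]],
    [[0,0,0],[0,0,0]],
    [[0,0,0],[0,0,0]],
    [[0,0,0],[0,0,0]],
    [[0,0,0],[0,0,0]],
    [[0,0,0],[0,0,0]]
  ],
  "gripper": 0.0,
  "grip_force": 100
}}

```text
t: 6.52
eef_pos: [0.5377, 0.0103, -0.0138]
tool_rot: [-0.706, 0.706, -0.036, 0.036]
contact_force: [-1.5, -0.0, 5.0]
gripper_width: 0.227
```

Gripped at 19.4 mm, which matches the modelled handle. Next I lift 165 mm and yaw +50°.

>>> {"name": "play_rows", "arguments": {
  "increments": [
    [[0,-0.005,0],[0,0,0]],
    [[0,-0.015,0],[0,0,0]],
    [[0,-0.02,0],[0,0,0]],
    [[0,-0.025,0],[0,0,0]],
    [[0,-0.025,0],[0,0,0]],
    [[0,-0.025,0],[0,0,0]],
    [[0,-0.025,0],[0,0,0]],
    [[0,-0.015,0],[0,0,0]],
    [[0,-0.01,0],[0,0,0]],
    [[0,0,0],[0,0,0]]
  ]
}}

```text
t: 7.35
eef_pos: [0.5386, 0.0104, 0.1526]
tool_rot: [0.706, -0.706, 0.035, -0.037]
contact_force: [0.1, 0.4, -1.3]
gripper_width: 0.223
```

>>> {"name": "play_rows", "arguments": {
  "increments": [
    [[0,0,0],[0,-4,0]],
    [[0,0,0],[0,-5,0]],
    [[0,0,0],[0,-5,0]],
    [[0,0,0],[0,-5,0]],
    [[0,0,0],[0,-5,0]],
    [[0,0,0],[0,-5,0]],
    [[0,0,0],[0,-5,0]],
    [[0,0,0],[0,-5,0]],
    [[0,0,0],[0,-5,0]],
    [[0,0,0],[0,-4,0]],
    [[0,0,0],[0,-2,0]],
    [[0,0,0],[0,0,0]]
  ]
}}

```text
t: 8.35
eef_pos: [0.5363, 0.0101, 0.1489]
tool_rot: [0.655, -0.655, -0.265, 0.267]
contact_force: [0.1, -0.4, -2.1]
gripper_width: 0.224
```

```bash
python3 -c "
from h import *
to([.518,-.1467,.15],44.3)
for n in('top','scene'):
  c=grab(n,n+'2.png');W=cloud(c);np.savez(n+'2.npz',W=W,color=c['color'])
cv2.imwrite('pics/s2c.png',cv2.resize(c['color'][170:370,200:420,::-1],None,fx=3,fy=3))"
```

```text
t 8.35 pos [0.5363 0.0101 0.1489] world d [-0.0183 -0.1568  0.0011] tool d [-0.1225 -0.0011 -0.0996] turn [-0.11 -0.07 -0.09] F [ 0.1 -0.4 -2.1] w 19.1 q7 [ 0.42  0.39 -0.69  1.9   0.3   0.95  0.36]
```

View pics/s2c.png

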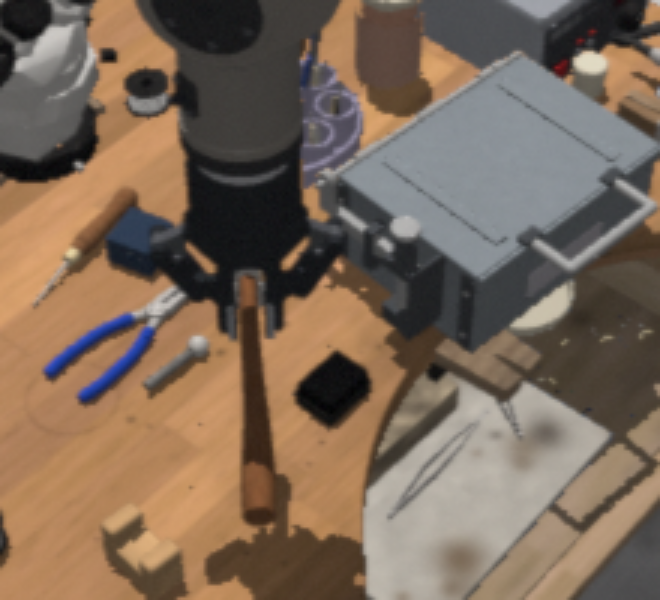

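Hammer is held (about 2 N of weight). I'll check how level the handle is and its direction from the clouds.

```bash
python3 -c "
from h import *
for n in('top','scene'):
  d=np.load(n+'2.npz');W=d['W'];h=cv2.cvtColor(d['color'],cv2.COLOR_RGB2HSV)
  X,Y,Z=W[...,0],W[...,1],W[...,2]
  m=(Z>.14)&(Z<.26)&(X>.36)&(X<.55)&(Y>0)&(Y<.2)&(h[...,1]>90)
  q=W[m];print(n,m.sum())
  if m.sum()>10:
    s=(q-[.5363,.0101,0])@[-.719,.694,0]  # along handle backward
    for a in np.arange(0,.16,.02):
      k=(s>=a)&(s<a+.02)
      if k.sum()>3: print(a.round(2),q[k].mean(0).round(4),'ztop',np.percentile(q[k,2],90).round(4),k.sum())
"
```

```text
top 233
0.12 [0.4433 0.1071 0.2016] ztop 0.205 56
0.14 [0.4307 0.1166 0.2014] ztop 0.2048 118
scene 701
0.0 [0.5321 0.0195 0.2014] ztop 0.2128 72
0.02 [0.5156 0.0321 0.198 ] ztop 0.2015 53
0.04 [0.5014 0.0464 0.1983] ztop 0.202 54
0.06 [0.4872 0.06   0.1988] ztop 0.2016 53
0.08 [0.473  0.074  0.1998] ztop 0.2029 65
0.1 [0.4587 0.0883 0.2002] ztop 0.2036 78
0.12 [0.4454 0.103  0.2012] ztop 0.2049 87
0.14 [0.4314 0.1172 0.2013] ztop 0.2053 107
```

>>> {"name": "play_rows", "arguments": {
  "increments": [
    [[-0.01,0,-0.0083],[0,0,0]],
    [[-0.02,0,-0.0162],[0,0,0]],
    [[-0.02,0,-0.0162],[0,0,0]],
    [[-0.02,0,-0.0162],[0,0,0]],
    [[-0.02,0,-0.0162],[0,0,0]],
    [[-0.0175,0,-0.0143],[0,0,0]],
    [[-0.01,0,-0.0082],[0,0,0]],
    [[-0.005,0,-0.004],[0,0,0]],
    [[0,0,0],[0,0,0]],
    [[0,0,0],[0,0,0]]
  ]
}}

```text
t: 9.28
eef_pos: [0.5189, -0.1456, 0.1502]
tool_rot: [0.655, -0.655, -0.266, 0.266]
contact_force: [-0.5, 0.7, -1.5]
gripper_width: 0.223
```

```bash
python3 -c "
from h import *
to([.518,-.1467,.115],44.3)
for n in('top','scene'):
  c=grab(n,n+'3.png');W=cloud(c);np.savez(n+'3.npz',W=W,color=c['color'])
a=cv2.resize(cv2.imread('pics/top3.png')[215:305,280:400],None,fx=3.3,fy=3.3);b=cv2.resize(c['color'][190:300,290:390,::-1],None,fx=3.6,fy=3.6)
H=max(len(a),len(b));f=lambda i:cv2.copyMakeBorder(i,0,H-len(i),0,5,0)
cv2.imwrite('pics/s3c.png',cv2.hconcat([f(a),f(b)]))"
```

```text
t 9.28 pos [ 0.5189 -0.1456  0.1502] world d [-0.0009 -0.0011 -0.0352] tool d [-0.0015  0.0352 -0.0002] turn [-0.03 -0.14  0.02] F [-0.5  0.7 -1.5] w 19.0 q7 [ 0.68  0.38 -0.64  1.9   0.28  0.95  0.68]
```

View pics/s3c.png

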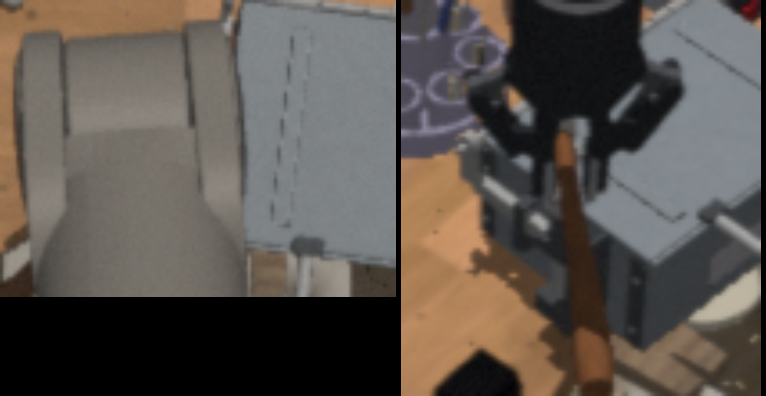

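Both views hide the pin behind the wrist, so I go down by force, adding 1.5 mm toward the target.

>>> {"name": "play_rows", "arguments": {
  "increments": [
    [[-0.0015,0.01,0],[0,0,0]],
    [[0,0.01,0],[0,0,0]],
    [[0,0.005,0],[0,0,0]],
    [[0,0.003,0],[0,0,0]],
    [[0,0.003,0],[0,0,0]],
    [[0,0.003,0],[0,0,0]],
    [[0,0.003,0],[0,0,0]],
    [[0,0,0],[0,0,0]]
  ],
  "grip_force": 120
}}

```text
t: 10.05
eef_pos: [0.518, -0.1474, 0.1135]
tool_rot: [-0.655, 0.655, 0.266, -0.266]
contact_force: [-0.5, 0.0, 0.0]
gripper_width: 0.217
```

>>> {"name": "play_rows", "arguments": {
  "increments": [
    [[0,0.002,0],[0,0,0]],
    [[0,0.002,0],[0,0,0]],
    [[0,0.002,0],[0,0,0]],
    [[0,0,0],[0,0,0]]
  ]
}}

```text
t: 10.38
eef_pos: [0.5181, -0.1473, 0.1081]
tool_rot: [-0.655, 0.655, 0.266, -0.266]
contact_force: [-3.3, 1.8, 5.5]
gripper_width: 0.213
```

>>> {"name": "play_rows", "arguments": {
  "increments": [
    [[0,0.002,0],[0,0,0]],
    [[0,0.002,0],[0,0,0]],
    [[0,0.002,0],[0,0,0]],
    [[0,0,0],[0,0,0]]
  ]
}}

```text
t: 10.72
eef_pos: [0.5181, -0.1473, 0.1022]
tool_rot: [-0.655, 0.655, 0.266, -0.266]
contact_force: [-2.6, 2.7, 7.5]
gripper_width: 0.217
```

>>> {"name": "play_rows", "arguments": {
  "increments": [
    [[0,0.002,0],[0,0,0]],
    [[0,0.002,0],[0,0,0]],
    [[0,0,0],[0,0,0]]
  ]
}}

```text
t: 10.97
eef_pos: [0.5179, -0.1469, 0.1]
tool_rot: [-0.655, 0.656, 0.266, -0.266]
contact_force: [-12.9, 4.2, 25.1]
gripper_width: 0.22
```

>>> {"name": "play_rows", "arguments": {
  "increments": [
    [[0,0.002,0],[0,0,0]],
    [[0,0.002,0],[0,0,0]],
    [[0,0,0],[0,0,0]]
  ]
}}

```text
t: 11.22
eef_pos: [0.517, -0.1456, 0.0971]
tool_rot: [-0.655, 0.655, 0.265, -0.267]
contact_force: [-20.2, 7.4, 39.7]
gripper_width: 0.213
```

A sharp force rise around 14 mm after contact matches the hard stop. I retract straight up and go back to the hover over the rest, then check the pin.

>>> {"name": "play_rows", "arguments": {
  "increments": [
    [[0,-0.005,0],[0,0,0]],
    [[0,-0.01,0],[0,0,0]],
    [[0,-0.015,0],[0,0,0]],
    [[0,-0.015,0],[0,0,0]],
    [[0,-0.01,0],[0,0,0]],
    [[0,-0.005,0],[0,0,0]]
  ],
  "grip_force": 100
}}

```text
t: 11.72
eef_pos: [0.5188, -0.1478, 0.155]
tool_rot: [-0.655, 0.656, 0.266, -0.265]
contact_force: [0.9, -0.1, -2.0]
gripper_width: 0.217
```

>>> {"name": "play_rows", "arguments": {
  "increments": [
    [[0.01,0,0.0082],[0,0,0]],
    [[0.02,0,0.0162],[0,0,0]],
    [[0.02,0,0.0162],[0,0,0]],
    [[0.02,0,0.0162],[0,0,0]],
    [[0.02,0,0.0162],[0,0,0]],
    [[0.0175,0,0.0143],[0,0,0]],
    [[0.01,0,0.0082],[0,0,0]],
    [[0.005,0,0.004],[0,0,0]],
    [[0,0,0],[0,0,0]]
  ]
}}

```text
t: 12.47
eef_pos: [0.5359, 0.0117, 0.1528]
tool_rot: [0.655, -0.654, -0.267, 0.267]
contact_force: [0.3, -0.9, -1.3]
gripper_width: 0.218
```

```bash
python3 -c "
from h import *
to([.5375,.0103,.15],44.3)
for n in('top','scene'):
  c=grab(n,n+'4.png');W=cloud(c);X,Y,Z=W[...,0],W[...,1],W[...,2]
  m=(Z>.105)&(Z<.14)&(abs(X-.5463)<.02)&(abs(Y+.177)<.02);print('pin',n,m.sum(),W[m].mean(0),np.percentile(W[m][:,2],[50,95]))
  h=cv2.cvtColor(c['color'],cv2.COLOR_RGB2HSV)
  m=(Z>.14)&(Z<.26)&(X>.36)&(X<.55)&(Y>0)&(Y<.2)&(h[...,1]>90)
  q=W[m];s=(q-[.5363,.0101,0])@[-.719,.694,0]
  for a in np.arange(0,.16,.02):
      k=(s>=a)&(s<a+.02)
      if k.sum()>3: print(a.round(2),q[k].mean(0).round(4),'ztop',np.percentile(q[k,2],90).round(4),k.sum())
"
```

```text
t 12.47 pos [0.5359 0.0117 0.1528] world d [ 0.0016 -0.0014 -0.0028] tool d [ 0.0001  0.0028 -0.0022] turn [-0.07  0.07  0.01] F [ 0.3 -0.9 -1.3] w 18.6 q7 [ 0.42  0.39 -0.69  1.9   0.3   0.96  0.37]
pin top 108 [ 0.54680544 -0.17631366  0.11398251] [0.11399725 0.11839396]
0.12 [0.4434 0.1101 0.1991] ztop 0.2014 34
0.14 [0.4313 0.1174 0.1983] ztop 0.2024 113
pin scene 78 [ 0.54573366 -0.1764282   0.11346807] [0.11369859 0.11798569]
0.0 [0.5311 0.0181 0.2022] ztop 0.2122 84
0.02 [0.5159 0.032  0.2004] ztop 0.2037 58
0.04 [0.5009 0.0453 0.1996] ztop 0.2031 54
0.06 [0.4867 0.0602 0.1994] ztop 0.2022 63
0.08 [0.4722 0.0738 0.199 ] ztop 0.2024 65
0.1 [0.4585 0.0879 0.1991] ztop 0.2024 83
0.12 [0.4445 0.1031 0.1983] ztop 0.2023 95
0.14 [0.4313 0.1171 0.1974] ztop 0.201 104
```

The pin now reads 0.114 in both views, so it is driven 14 mm. The hammer pitched about 3° tail-down in the grip, so I undo the yaw and add +3° of pitch to level it.

>>> {"name": "play_rows", "arguments": {
  "increments": [
    [[0,0,0],[0,4,0]],
    [[0,0,0],[0,5,0]],
    [[0,0,0],[0,5,0]],
    [[0,0,0],[0,5,0]],
    [[0,0,0],[0,5,0]],
    [[0,0,0],[0,5,0]],
    [[0,0,0],[0,5,0]],
    [[0,0,0],[0,5,0]],
    [[0,0,0],[0,5,0]],
    [[0,0,0],[0,4,0]],
    [[0,0,0],[1,2,0]],
    [[0,0,0],[1,0,0]],
    [[0,0,0],[1,0,0]],
    [[0,0,0],[0,0,0]]
  ]
}}

```text
t: 13.73
eef_pos: [0.5361, 0.0072, 0.1531]
tool_rot: [0.725, -0.687, 0.036, -0.037]
contact_force: [0.9, -1.3, -2.0]
gripper_width: 0.215
```

```bash
python3 -c "
from h import *
to([.5377,.0103,-.012],-5.7)
for n in('top','scene'):
  c=grab(n,n+'5.png');W=cloud(c);X,Y,Z=W[...,0],W[...,1],W[...,2]
  h=cv2.cvtColor(c['color'],cv2.COLOR_RGB2HSV)
  m=(Z>.16)&(Z<.24)&(X>.5)&(X<.58)&(Y>-.06)&(Y<.2)&(h[...,1]>90)
  q=W[m]
  for y in np.arange(.02,.2,.02):
      k=abs(q[:,1]-y)<.01
      if k.sum()>5: print(n,y.round(2),'x',q[k,0].min().round(4),q[k,0].max().round(4),'ztop',np.percentile(q[k,2],90).round(4),q[k,1].max().round(4),k.sum())
"
```

```text
t 13.73 pos [0.5361 0.0072 0.1531] world d [ 0.0016  0.0031 -0.1651] tool d [ 0.0014  0.165  -0.0055] turn [-3.04 -0.23 -0.04] F [ 0.9 -1.3 -2. ] w 18.4 q7 [ 0.34  0.35 -0.53  1.91  0.16  0.91 -0.36]
top 0.12 x 0.5359 0.5576 ztop 0.2089 0.1296 91
top 0.14 x 0.5371 0.561 ztop 0.2097 0.15 115
top 0.16 x 0.539 0.5627 ztop 0.2096 0.17 112
top 0.18 x 0.5421 0.5618 ztop 0.2081 0.175 22
scene 0.02 x 0.5135 0.5784 ztop 0.2309 0.0297 75
scene 0.04 x 0.5308 0.5446 ztop 0.2051 0.0495 58
scene 0.06 x 0.5322 0.548 ztop 0.2056 0.0697 68
scene 0.08 x 0.533 0.549 ztop 0.2057 0.09 72
scene 0.1 x 0.5329 0.5533 ztop 0.2071 0.1098 79
scene 0.12 x 0.5344 0.5565 ztop 0.2082 0.1299 97
scene 0.14 x 0.5364 0.5595 ztop 0.2096 0.1498 102
scene 0.16 x 0.5372 0.5605 ztop 0.2091 0.1696 114
scene 0.18 x 0.5416 0.5631 ztop 0.2082 0.1766 51
```

>>> {"name": "play_rows", "arguments": {
  "increments": [
    [[0.001,0,0.007],[0,0,0]],
    [[0,0.02,-0.001],[0,0,0]],
    [[0,0.03,-0.0016],[0,0,0]],
    [[0,0.03,-0.0016],[0,0,0]],
    [[0,0.03,-0.0016],[0,0,0]],
    [[0,0.02,-0.001],[0,0,0]],
    [[0,0.012,-0.0006],[0,0,0]],
    [[0,0.008,-0.0004],[0,0,0]],
    [[0,0.005,-0.0003],[0,0,0]],
    [[0,0.004,-0.0002],[0,0,0]],
    [[0,0.003,-0.0002],[0,0,0]],
    [[0,0,0],[0,0,0]],
    [[0,0,0],[0,0,0]]
  ]
}}

```text
t: 14.92
eef_pos: [0.5386, 0.0161, -0.0078]
tool_rot: [0.724, -0.687, 0.035, -0.037]
contact_force: [-0.0, 0.3, -1.6]
gripper_width: 0.22
```

```bash
python3 -c "
from h import *
to([.5377,.0153,-.013],-5.7)
c=grab('scene','s6.png');W=cloud(c);X,Y,Z=W[...,0],W[...,1],W[...,2]
h=cv2.cvtColor(c['color'],cv2.COLOR_RGB2HSV)
m=(Z>.022)&(Z<.06)&(X>.5)&(X<.58)&(Y>-.06)&(Y<.2)&(h[...,1]>90)
q=W[m]
for y in np.arange(.02,.2,.02):
      k=abs(q[:,1]-y)<.01
      if k.sum()>5: print(y.round(2),'x',q[k,0].min().round(4),q[k,0].max().round(4),'ztop',np.percentile(q[k,2],90).round(4),q[k,1].max().round(4),k.sum())
cv2.imwrite('pics/s6c.png',cv2.resize(c['color'][240:400,200:360,::-1],None,fx=3,fy=3))
"
```

```text
t 14.92 pos [ 0.5386  0.0161 -0.0078] world d [-0.0009 -0.0008 -0.0052] tool d [-0.0008  0.0051 -0.0011] turn [-3.   -0.14  0.05] F [-0.   0.3 -1.6] w 18.8 q7 [ 0.22  0.59 -0.43  2.01  0.32  0.6  -0.51]
0.02 x 0.5329 0.5558 ztop 0.0476 0.03 40
0.04 x 0.5327 0.549 ztop 0.0464 0.0496 56
0.06 x 0.5342 0.55 ztop 0.0448 0.0699 53
0.08 x 0.536 0.5549 ztop 0.0459 0.09 57
0.1 x 0.5214 0.5781 ztop 0.0457 0.11 88
0.12 x 0.516 0.579 ztop 0.0451 0.1299 228
0.14 x 0.5187 0.5795 ztop 0.0472 0.1498 162
0.16 x 0.54 0.5648 ztop 0.0484 0.17 99
0.18 x 0.5439 0.5658 ztop 0.0474 0.1833 78
```

View pics/s6c.png

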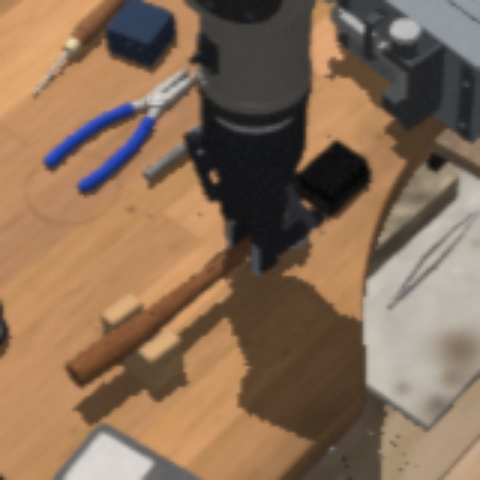

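The handle is between the rest's cheeks, about 5 mm high with its weight still on the arm. I lower it and release.

>>> {"name": "play_rows", "arguments": {
  "increments": [
    [[0,0.002,0],[0,0,0]],
    [[0,0.002,0],[0,0,0]],
    [[0,0.0015,0],[0,0,0]],
    [[0,0,0],[0,0,0]]
  ]
}}

```text
t: 15.3
eef_pos: [0.5381, 0.0164, -0.014]
tool_rot: [0.724, -0.687, 0.035, -0.037]
contact_force: [0.3, -0.3, -1.7]
gripper_width: 0.222
```

>>> {"name": "play_rows", "arguments": {
  "increments": [
    [[0,0,0],[0,0,0]],
    [[0,0,0],[0,0,0]],
    [[0,0,0],[0,0,0]],
    [[0,0,0],[0,0,0]],
    [[0,0,0],[0,0,0]],
    [[0,0,0],[0,0,0]],
    [[0,0,0],[0,0,0]]
  ],
  "gripper": 0.06
}}

```text
t: 15.88
eef_pos: [0.5381, 0.0164, -0.0139]
tool_rot: [0.724, -0.687, 0.035, -0.037]
contact_force: [-0.8, -0.0, 0.1]
gripper_width: 0.704
```

>>> {"name": "play_rows", "arguments": {
  "increments": [
    [[0,-0.01,0],[0,0,0]],
    [[0,-0.02,0],[0,0,0]],
    [[0,-0.03,0],[0,0,0]],
    [[0,-0.03,0],[0,0,0]],
    [[0,-0.03,0],[0,0,0]],
    [[0,-0.03,0],[0,0,0]],
    [[0,-0.03,0],[0,0,0]],
    [[0,-0.02,0],[0,0,0]],
    [[0,0,0],[-3,0,0]],
    [[0,0,0],[0,0,0]]
  ]
}}

```text
t: 16.72
eef_pos: [0.5381, 0.0077, 0.1883]
tool_rot: [-0.706, 0.706, -0.034, 0.037]
contact_force: [-0.5, 0.4, -0.3]
gripper_width: 0.701
```

```bash
python3 -c "
from h import *
to([.435,-.304,.16],-5.7)
c=grab('scene','s7.png');W=cloud(c);X,Y,Z=W[...,0],W[...,1],W[...,2]
h=cv2.cvtColor(c['color'],cv2.COLOR_RGB2HSV)
m=(Z>.022)&(Z<.07)&(X>.5)&(X<.58)&(Y>-.06)&(Y<.2)&((h[...,1]>90)|(Y<0))
q=W[m]
for y in np.arange(-.04,.2,.02):
      k=abs(q[:,1]-y)<.01
      if k.sum()>5: print(y.round(2),'x',q[k,0].min().round(4),q[k,0].max().round(4),'ztop',np.percentile(q[k,2],90).round(4),q[k,1].max().round(4),k.sum())
"
```

```text
t 16.72 pos [0.5381 0.0077 0.1883] world d [-0.1031 -0.3117 -0.0283] tool d [-0.0716  0.0282 -0.3204] turn [ 0.03 -0.01  0.22] F [-0.5  0.4 -0.3] w 59.8 q7 [ 0.31  0.31 -0.53  1.87  0.19  1.   -0.4 ]
-0.04 x 0.5266 0.5409 ztop 0.0583 -0.0301 11
-0.02 x 0.5235 0.5419 ztop 0.0563 -0.0107 87
0.0 x 0.5284 0.5426 ztop 0.0376 0.0099 44
0.02 x 0.532 0.5458 ztop 0.0387 0.03 51
0.04 x 0.5323 0.5464 ztop 0.0373 0.0499 49
0.06 x 0.5341 0.5498 ztop 0.0384 0.0699 53
0.08 x 0.5356 0.5506 ztop 0.0391 0.0897 59
0.1 x 0.5264 0.5766 ztop 0.0402 0.11 90
0.12 x 0.5164 0.5792 ztop 0.0407 0.1296 228
0.14 x 0.5189 0.5788 ztop 0.0413 0.1496 165
0.16 x 0.5386 0.5634 ztop 0.042 0.17 99
0.18 x 0.5412 0.5666 ztop 0.0413 0.1842 77
```

The hammer is back in its rest at its original height. Next I hover over the bar and refine its axis from the first clouds.

>>> {"name": "play_rows", "arguments": {
  "increments": [
    [[-0.0035,0,-0.016],[0,0,0]],
    [[-0.0072,0,-0.032],[0,0,0]],
    [[-0.0072,0,-0.032],[0,0,0]],
    [[-0.0072,0,-0.032],[0,0,0]],
    [[-0.0072,0,-0.032],[0,0,0]],
    [[-0.0072,0,-0.032],[0,0,0]],
    [[-0.0072,0,-0.032],[0,0,0]],
    [[-0.0072,0,-0.032],[0,0,0]],
    [[-0.0072,0,-0.032],[0,0,0]],
    [[-0.0072,0,-0.032],[0,0,0]],
    [[-0.0035,0,-0.016],[0,0,0]],
    [[0,0,0],[0,0,0]],
    [[0,0,0],[0,0,0]]
  ],
  "gripper": 0.036,
  "grip_force": 40
}}

```text
t: 17.85
eef_pos: [0.4319, -0.3054, 0.1848]
tool_rot: [0.707, -0.705, 0.037, -0.036]
contact_force: [0.4, 0.3, -0.4]
gripper_width: 0.422
```

```bash
python3 -c "
from h import *
for n in('top','scene'):
  W=np.load(n+'0.npz')['W'];X,Y,Z=W[...,0],W[...,1],W[...,2]
  m=(Z>.088)&(Z<.108)&(X>.42)&(X<.45)&(Y<-.262)&(Y>-.345);q=W[m]
  p=np.polyfit(q[:,1],q[:,0],1);print(n,m.sum(),q.mean(0),'x at -.304',np.polyval(p,-.304),'yaw',np.degrees(p[0]))
to([.436,-.304,.045],-5.6)
c=grab('scene');W=cloud(c);X,Y,Z=W[...,0],W[...,1],W[...,2]
m=(Z>.18)&(Z<.24)&(X>.38)&(X<.5)&(Y<-.24)&(Y>-.36);q=W[m];print(len(q),q.min(0),q.max(0))
"
```

```text
top 184 [ 0.43400386 -0.30367774  0.09745496] x at -.304 0.433970985668499 yaw 5.844703194178655
scene 116 [ 0.43299939 -0.30283329  0.09745479] x at -.304 0.43287853133485293 yaw 5.935360031225387
t 17.85 pos [ 0.4319 -0.3054  0.1848] world d [ 0.0041  0.0014 -0.1398] tool d [0.0042 0.1398 0.0016] turn [-0.11 -0.37 -0.1 ] F [ 0.4  0.3 -0.4] w 36.1 q7 [ 0.81  0.28 -0.37  1.9   0.12  0.98  0.28]
139 [ 0.39983327 -0.32082739  0.2128904 ] [ 0.4663588  -0.28717942  0.2399661 ]
```

Bar axis is at x≈0.434, y≈-0.304, and the tip offset is again about +28 mm. Descend and pinch.

>>> {"name": "play_rows", "arguments": {
  "increments": [
    [[0.002,0.02,0.001],[0,0,0]],
    [[0,0.03,0],[0,0,0]],
    [[0,0.03,0],[0,0,0]],
    [[0,0.02,0],[0,0,0]],
    [[0,0.015,0],[0,0,0]],
    [[0,0.01,0],[0,0,0]],
    [[0,0.01,0],[0,0,0]],
    [[0,0.005,0],[0,0,0]],
    [[0,0,0],[0,0,0]],
    [[0,0,0],[0,0,0]]
  ]
}}

```text
t: 18.73
eef_pos: [0.4356, -0.3042, 0.0462]
tool_rot: [-0.706, 0.706, -0.036, 0.036]
contact_force: [0.3, -0.3, 0.3]
gripper_width: 0.425
```

>>> {"name": "play_rows", "arguments": {
  "increments": [
    [[0,0,0],[0,0,0]],
    [[0,0,0],[0,0,0]],
    [[0,0,0],[0,0,0]],
    [[0,0,0],[0,0,0]],
    [[0,0,0],[0,0,0]],
    [[0,0,0],[0,0,0]]
  ],
  "gripper": 0.0,
  "grip_force": 40
}}

```text
t: 19.23
eef_pos: [0.4347, -0.3045, 0.0461]
tool_rot: [-0.706, 0.706, -0.036, 0.036]
contact_force: [-3.5, 0.1, 5.5]
gripper_width: 0.101
```

```bash
python3 -c "
from h import *
to([.434,-.304,.045],-5.7)"
```

```text
t 19.23 pos [ 0.4347 -0.3045  0.0461] world d [-0.0007  0.0005 -0.0011] tool d [-0.0007  0.0011  0.0004] turn [ 0.02 -0.16 -0.05] F [-3.5  0.1  5.5] w 8.6 q7 [ 0.76  0.47 -0.33  2.01  0.23  0.7   0.18]
```

Pinched at 8.6 mm (10 mm bar). I start along the arc and check the force after 4 rows to confirm the lid is free.

>>> {"name": "play_rows", "arguments": {
  "increments": [
    [[0.0003,-0.0114,0],[0,0,0]],
    [[0.001,-0.0114,0],[0,0,0]],
    [[0.0016,-0.0113,0],[0,0,0]],
    [[0.0022,-0.0112,0],[0,0,0]],
    [[0,0,0],[0,0,0]]
  ]
}}

```text
t: 19.65
eef_pos: [0.4398, -0.3051, 0.0935]
tool_rot: [-0.706, 0.706, -0.036, 0.036]
contact_force: [-5.5, -1.6, -0.5]
gripper_width: 0.102
```

```bash
cat >> h.py <<'E'
def lid(o=None):
    o=o or get_obs();d=o['eef_pos']-[.4347,-.3045,.0461];s=d@[.995,-.1,0];z=d[2]
    print('t',round(o['t'],2),'s,z',s.round(4),z.round(4),'theta',np.arctan2(z,.204-s).round(3),'R',np.hypot(z,.204-s).round(4),'lat',(d@[.1,.995,0]).round(4),'F',o['contact_force'].round(1),'w',o['gripper_width'])
E
python3 -c "
from h import *
lid()"
```

```text
t 19.65 s,z 0.0052 0.0474 theta 0.234 R 0.2044 lat -0.0 F [-5.5 -1.6 -0.5] w 0.10226272104895097
```

The lid is free (0.23 rad, low force). Continue to about 0.78.

>>> {"name": "play_rows", "arguments": {
  "increments": [
    [[0.0028,-0.0111,0],[0,0,0]],
    [[0.0035,-0.0109,0],[0,0,0]],
    [[0.0041,-0.0107,0],[0,0,0]],
    [[0.0047,-0.0104,0],[0,0,0]],
    [[0.0052,-0.0102,0],[0,0,0]],
    [[0.0058,-0.0098,0],[0,0,0]],
    [[0.0063,-0.0095,0],[0,0,0]],
    [[0.0069,-0.0091,0],[0,0,0]],
    [[0.0074,-0.0087,0],[0,0,0]],
    [[0.0078,-0.0083,0],[0,0,0]],
    [[0,0,0],[0,0,0]]
  ]
}}

```text
t: 20.57
eef_pos: [0.4935, -0.3108, 0.1938]
tool_rot: [-0.706, 0.707, -0.037, 0.035]
contact_force: [-16.7, 1.9, 13.5]
gripper_width: 0.097
```

```bash
python3 -c "
from h import *
lid()
c=grab('scene','s8.png')
cv2.imwrite('pics/s8c.png',cv2.resize(c['color'][130:310,280:500,::-1],None,fx=3,fy=3))"
```

```text
t 20.57 s,z 0.0591 0.1477 theta 0.795 R 0.2069 lat -0.0004 F [-16.7   1.9  13.5] w 0.09726710815096513
```

View pics/s8c.png

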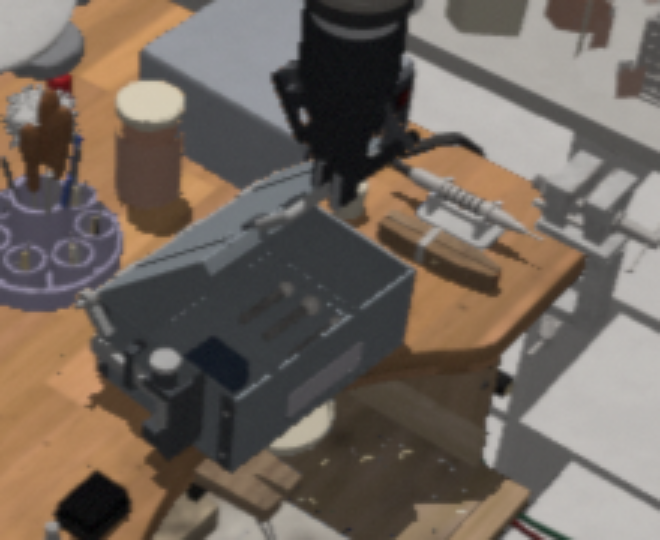

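Lid is about half open with the fingers on its bar. The force points outward (21 N), so my arc is about 3 mm too tight. I correct outward and go on slowly past 1.07.

>>> {"name": "play_rows", "arguments": {
  "increments": [
    [[-0.002,-0.002,0],[0,0,0]],
    [[0.0083,-0.0079,0],[0,0,0]],
    [[0.0082,-0.0077,0],[0,0,0]],
    [[0.0086,-0.0072,0],[0,0,0]],
    [[0,0,0],[0,0,0]]
  ]
}}

```text
t: 21.03
eef_pos: [0.5206, -0.3136, 0.2177]
tool_rot: [-0.705, 0.707, -0.034, 0.038]
contact_force: [-2.0, -2.8, 0.7]
gripper_width: 0.096
```

```bash
python3 -c "
from h import *
lid()"
```

```text
t 21.03 s,z 0.0864 0.1716 theta 0.97 R 0.208 lat -0.0005 F [-2.  -2.8  0.7] w 0.09617421453046046
```

>>> {"name": "play_rows", "arguments": {
  "increments": [
    [[0.0077,-0.0052,0],[0,0,0]],
    [[0.0079,-0.0049,0],[0,0,0]],
    [[0.0081,-0.0044,0],[0,0,0]],
    [[0.0083,-0.004,0],[0,0,0]],
    [[0,0,0],[0,0,0]],
    [[0,0,0],[0,0,0]]
  ]
}}

```text
t: 21.53
eef_pos: [0.5504, -0.3167, 0.2354]
tool_rot: [-0.706, 0.707, -0.035, 0.037]
contact_force: [-4.3, -2.5, 6.5]
gripper_width: 0.101
```

```bash
cat >> h.py <<'E'
def lidcam():
    c=grab('top');W=cloud(c);H=np.array([.4347,-.3045,0])+.204*np.array([.995,-.1,0])
    s=(H-W)@[.995,-.1,0];l=(W-H)@[.1,.995,0];z=W[...,2]-.094
    a=np.arctan2(z,s);r=np.hypot(z,s);m=(r>.05)&(r<.155)&(abs(l)<.1)&(a>.4)&(a<1.45)
    p=np.polyfit(s[m],z[m],1) if m.sum()>20 else [0]
    k=m&(np.abs(a-np.median(a[m]))<.1); print('cam n',k.sum(),'ang med',np.median(a[k]).round(3),'pca',np.arctan2(*np.linalg.svd(np.c_[s[k],z[k]]-[s[k].mean(),z[k].mean()],full_matrices=False)[2][0][::-1]).round(3))
E
python3 -c "
from h import *
lid();lidcam()"
```

```text
t 21.53 s,z 0.1164 0.1893 theta 1.137 R 0.2086 lat -0.0006 F [-4.3 -2.5  6.5] w 0.10070534606483408
cam n 674 ang med 1.148 pca 1.13
```

Joint and camera estimates both give about 1.13 rad, past balance and held. Ease back to about 0.89.

>>> {"name": "play_rows", "arguments": {
  "increments": [
    [[-0.0058,0.0028,0],[0,0,0]],
    [[-0.0057,0.003,0],[0,0,0]],
    [[-0.0056,0.0031,0],[0,0,0]],
    [[-0.0055,0.0033,0],[0,0,0]],
    [[-0.0054,0.0035,0],[0,0,0]],
    [[-0.0053,0.0036,0],[0,0,0]],
    [[-0.0052,0.0038,0],[0,0,0]],
    [[-0.0051,0.0039,0],[0,0,0]],
    [[0,0,0],[0,0,0]],
    [[0,0,0],[0,0,0]],
    [[0,0,0],[0,0,0]],
    [[0,0,0],[0,0,0]]
  ]
}}

```text
t: 22.58
eef_pos: [0.5058, -0.3118, 0.2061]
tool_rot: [-0.706, 0.706, -0.036, 0.036]
contact_force: [-0.4, -5.0, -0.3]
gripper_width: 0.1
```

```bash
python3 -c "
from h import *
lid();lidcam();lid()
c=grab('scene','s9.png');W=cloud(c);X,Y,Z=W[...,0],W[...,1],W[...,2]
m=(Z>.105)&(Z<.14)&(abs(X-.5463)<.02)&(abs(Y+.177)<.02);print('pin',W[m].mean(0))
h=cv2.cvtColor(c['color'],cv2.COLOR_RGB2HSV);m=(Z>.025)&(Z<.07)&(X>.5)&(X<.58)&(Y>-.0)&(Y<.09)&(h[...,1]>90);print('hammer',W[m].mean(0))
d=np.load('scene0.npz')
cv2.imwrite('pics/s9c.png',c['color'][100:420,170:520,::-1].repeat(2,0).repeat(2,1)[:600])"
```

```text
t 22.58 s,z 0.0715 0.16 theta 0.879 R 0.2077 lat -0.0002 F [-0.4 -5.  -0.3] w 0.10022374867356078
cam n 1371 ang med 0.883 pca 0.865
t 22.63 s,z 0.0716 0.16 theta 0.88 R 0.2077 lat -0.0001 F [-1.7 -4.9  1.8] w 0.0990197264899434
pin [ 0.54540354 -0.17595533  0.11432995]
hammer [0.53899324 0.04745025 0.03468174]
```

View pics/s9c.png

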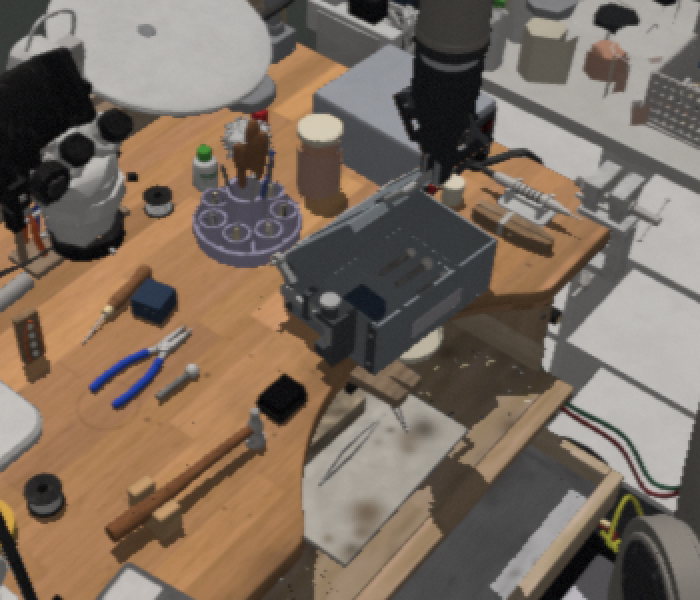

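The hammer lies in its rest, the pin is down, the bystanders are undisturbed, and the lid is held still at about 0.87 rad. Handing in.

```bash
python3 -c "
from h import *
print(hand_in())"
```

```text
the job is handed in; nothing more can be done
None
```

I drove the pin down with the hammer and put the hammer back in its rest. I then raised the lid past balance and handed in at about 22.6 s with the fingers still holding it. Hand-in reports no verdict.

| Check | Last reading | Required |
|---|---|---|
| Pin head height | 0.114 m in both views, down about 14 mm (0.114 m again just before hand-in) | driven 12 mm or more |
| Hammer | in its rest at its original height, not touched | at rest, let go |
| Lid at its highest | about 1.13 rad (arm and camera) | above 1.07, below 1.35 |
| Lid at hand-in | 0.88 rad from the arm, 0.865–0.88 from the camera, steady over two readings 0.05 s apart | 0.77–1.00 |
| Bar pinch | about 8.5 mm opening on the 10 mm bar | fingers still holding |
| Bystanders | look unmoved in the last picture (not measured) | under 30 mm shift |

Some things disagreed or went wrong along the way:
- **First grasp missed:** the real fingertips sat about 29 mm higher than the reported tool position. I found this from the depth image and corrected for it on every later grasp.
- **Pin stroke:** I could not see the pin while striking, because the wrist hid it in both views. I went by force, which peaked at about 40 N upward (about 45 N in all) at the hard stop, and checked the depth afterwards.
- **Hammer slip:** the hammer pitched about 3° in the grip during the stroke. I levelled it before setting it down.
- **Lid arc:** my planned path was about 3 mm too tight, which gave about 21 N at the handle until I corrected it.

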